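Knock out, unload and check formed brackets

ROBOT

A 7-joint arm with a two-finger parallel gripper is mounted at the origin on the work surface. World frame = base frame: x ahead of the robot, y to its left, z up, the work surface at z = 0. Lengths are in mm, angles in degrees, forces in N, time in s.
With the tool pointing down it reaches from about 400 to 750 mm from the base axis. Payload 19.5 kg.
Tool frame: the origin (TCP) lies on the centre line of the jaws, within the pads' length; the fingertips stand 22 mm ahead of it and the grasp point (between the pads) lies 3 mm ahead of it; z points along the fingers, y is the line along which they close (so a half turn about z gives the same grasp; the last joint's range is limited). The gripper opens to 85 mm and grips with 20 to 120 N. Pads are 22 mm wide; open, the fingers measure 114 mm over their backs; the gripper's body (76 mm by 85 mm) begins 54 mm behind the grasp point. The pads swing forward as they close: fully open they stand 13 mm farther back than shut.
Start: joints at [68.428, 40.479, -1.581, 85.061, 1.261, 54.483, -4.326], TCP at [188.926, -543.051, 253.268] pointing down, gripper open.
Joint ranges: [-155.06, 155.06], [-18.47, 123.98], [-90, 86.84], [0, 140.48], [-83.41, 263.41], [0, 116], [-161.91, 161.91]. Speed limits (degrees/s): [108.29, 108.29, 147.25, 147.25, 172.46, 172.46, 172.46].

INTERFACE

Orientations are given as [roll, pitch, yaw] about the fixed x, y, z axes, in that order (R = Rz(yaw) Ry(pitch) Rx(roll)).
In Python, from workcell import env gives the robot as it stands. Calls block until the motion is done:
- env.movep(position, orientation): joint-space move of the TCP to a pose.
- env.movel(position, ori=None, rate=150): straight line of the TCP; ori=None keeps the orientation; rate is the mean speed in mm/s.
- env.movej(angles): joint-space move.
- env.grip(opening, newtons=None): finger opening in mm; newtons is the grip in N (None keeps the last); returns when the fingers have stopped.
- env.pause(seconds).
- env.inverse_kinematics(position, orientation): joint angles nearest the present ones, or None.
- env.get_obs(): the state.
- env.snapshot(name): name is "side" or "top" or "wrist"; returns (picture, depth): 400x640x3 uint8, red, green, blue; 400x640 float32, mm along the optical axis (not along the pixel's ray), 0 where there is no reading.
- env.camera_model(name): a dict with "K" (3x3 intrinsics, pixels), "k1" (the pictures are not rectified: a ray, as slopes to the right and down, at radius r is drawn at 1 + k1 r^2 times it, then the intrinsics apply), "pose" (4x4, takes a point from camera to world coordinates). Camera axes: x right, y down, z forward; pixel columns grow to the right and rows downward; lengths in mm; the calibration is good to about 2 mm. A picture is of the moment at which its call begins: read the wrist's pose just before it. camera_model takes no time and is no camera call; for the wrist camera it gives the pose at the moment of the call.
A pose or a line that the arm cannot do raises env.Unreachable and nothing moves.
- env.sign_off(): hands the job in; it is judged then, once.
The state is a dict: "t": time; "q": joint angles; "qd": joint speeds; "tau": joint torques, N m; "ee_pos": TCP position; "ee_rot": TCP orientation; "wrist_force": force on the tool from outside, world axes, zero at the start; "moment": the same for the moment, N m; "finger_gap": finger opening in mm; "gripper_force": force on a finger pad.
Only numpy, scipy, OpenCV 4.12 (cv2) and the standard library are available. Lean on these libraries where they do the work, as an engineer would, in place of code of your own. Each camera call takes 0.05 s, during which the arm holds its last target. There are 200 camera calls.

TASK

Unload the forming die: knock its sprung ejector pin fully down with the mallet, never with the gripper itself, and lift out every formed bracket. Stand the bracket from the cavity next to the pin open side up on the grey checking plate and then lay the straightedge on the plate with its measuring edge flush along one long side of that bracket, the bracket near the middle of the edge; lay all the other brackets open side up on the floor of the parts tray. Leave the mallet standing on its head on its cork pad as you found it, and do not disturb the other things on the bench.

Things in the scene. Friction and masses are not known exactly. Their poses are not given: they have to be found in the camera images.
- die: dark steel die, fixed, 208 (x) by 152 (y) by 36 mm high. Origin: centre of underside. 6 open cavities 44 (x) by 64 (y), 26 mm deep, centred at x = -72, 0, +72, y = +-36 mm; a bracket in one has its long side along y, 2 mm play all round, its top level with the die's top: no grip until the ejector raises it. An ear 48 x 52 mm, 36 high, beyond the y = +76 end at x = 0 carries the pin
- pin_top (a point): centre of the top of the steel ejector pin (head 28 mm across, 8 mm thick), on the ear at x = 0, y = +102 mm of the die; 72 mm above the table when up, 54 mm when fully down
- pin (a joint): downward travel of the ejector pin, m: 0 up, 0.018 fully down. 6 to 9 N drive it down (a fast blow needs more); friction then keeps it where left. It raises the pads under all cavities by the same amount: at 0.018 the brackets stand 18 mm above the die's top. Pressing on a raised bracket with over about 2 N may drive it back in (then strike again)
- sample: U-shaped aluminium bracket, 60 mm long (y), 40 wide (x), 26 high: 4 mm base, two 4 mm upright walls along the long sides, open at the top; 42 g. Origin: centre of the underside, z up out of the open side. The one whose cavity is next to the pin (die x = 0, y = +36 mm)
- sample_side_a (a point): middle of the lower edge of the sample's +x long side (20 mm from its origin)
- sample_side_b (a point): middle of the lower edge of the sample's -x long side
- bracket_1: U-shaped aluminium bracket, 60 mm long (y), 40 wide (x), 26 high: 4 mm base, two 4 mm upright walls along the long sides, open at the top; 42 g. Origin: centre of the underside, z up out of the open side. Starts in the cavity x = -72, y = +36 mm of the die; may be absent
- bracket_2: U-shaped aluminium bracket, 60 mm long (y), 40 wide (x), 26 high: 4 mm base, two 4 mm upright walls along the long sides, open at the top; 42 g. Origin: centre of the underside, z up out of the open side. Starts in the cavity x = +72, y = +36 mm of the die; may be absent
- bracket_3: U-shaped aluminium bracket, 60 mm long (y), 40 wide (x), 26 high: 4 mm base, two 4 mm upright walls along the long sides, open at the top; 42 g. Origin: centre of the underside, z up out of the open side. Starts in the cavity x = -72, y = -36 mm of the die; may be absent
- bracket_4: U-shaped aluminium bracket, 60 mm long (y), 40 wide (x), 26 high: 4 mm base, two 4 mm upright walls along the long sides, open at the top; 42 g. Origin: centre of the underside, z up out of the open side. Starts in the cavity x = 0, y = -36 mm of the die; may be absent
- bracket_5: U-shaped aluminium bracket, 60 mm long (y), 40 wide (x), 26 high: 4 mm base, two 4 mm upright walls along the long sides, open at the top; 42 g. Origin: centre of the underside, z up out of the open side. Starts in the cavity x = +72, y = -36 mm of the die; may be absent
- tray: parts tray of plastic, fixed, 250 mm (x) by 200 mm (y), 34 mm high, walls and floor 5 mm thick. Origin: centre of its underside
- plate: flat grey checking plate, fixed, 200 mm (x) by 170 mm (y), 12 mm thick. Origin: centre of its underside
- straightedge: steel straightedge 140 mm long (its x), 300 g: flat foot 52 mm wide, 8 mm thick, with an upright holding rib 10 mm thick, 42 mm high along it. Origin: underside, middle of the measuring edge, the long edge away from the rib, which faces +y; the foot reaches to y = -52 mm, the rib is centred at y = -33 mm; z up
- mallet: mallet standing on one face of its head: white cylindrical head 56 mm across and 44 mm high, axis upright, and a wooden handle 18 mm thick that sticks out level along its +x from 28 to 141 mm from the head's axis, at 22 mm height; 320 g. Origin: centre of the head's lower face, z up
- pad: square cork pad 90 mm wide, 4 mm thick, fixed, where the mallet stands. Origin: centre of its underside
- flux_bottle: small dropper bottle, 32 mm across, 75 mm high; bystander; origin at its underside
- solder_spool: solder spool, 60 mm across, 40 mm high; bystander; origin at its underside
- multimeter: hand multimeter lying flat, 150 x 75 x 32 mm, long side along its x; bystander; origin at its underside
- tip_pot: small brass pot, 56 mm across, 40 mm high; bystander; origin at its underside
- screwdriver: screwdriver lying on the table; bystander; origin at its underside
- brush: brush lying on the table; bystander; origin at its underside
Mind the look-alikes: they are no part of the job. What is shaped like the bracket_4 but blue or purple is not meant.

How it is judged:
By the outcome, as a careful person would: the job done as asked, in the order asked, and still so for the second after the job is handed in, with the robot touching nothing.
Of bracket_1, bracket_2, bracket_3, bracket_4, bracket_5 only 3 to 5 are there at a start; the rules pass over those that are not, and their reading is None.
At some moment in a run one of mallet, straightedge may be knocked a few centimetres aside while the robot is not near it.
It also fails if it takes over 210 s, if anything falls off the work surface, if the arm or the gripper's body presses on something with over 40 N, if the wrist force passes 120 N, or if a joint passes its speed limit or range.

## Working session

There is one attempt and no reset: what is moved stays moved. The work goes in short steps, each a Python script; the robot and the scene stay as the last script left them, time stands still between calls to the robot, and variables do not carry over. Pictures are saved under pics/ and viewed, at most 14 in all, crops included, and the job is handed in when it is done.

```bash
ls; mkdir -p pics
python3 - <<'E'
from workcell import env
import cv2,numpy as np
o=env.get_obs();print(o['t'],o['ee_pos'],o['ee_rot'],o['finger_gap'],o['wrist_force'])
for n in("top","side","wrist"):
    m=env.camera_model(n);print(n,np.round(m['K'],1).tolist(),m['k1'],np.round(m['pose'],3).tolist())
    p,d=env.snapshot(n);cv2.imwrite(f'pics/{n}0.png',p[...,::-1]);np.save(f'pics/{n}0d.npy',d)
E
```

```text
pics
0.0 [ 188.84522217 -542.85122735  252.84105598] [-1.79938593e+02  1.80817993e-04  1.91821108e+01] 85.15041679100797 [ 0.35179236  1.50468725 -0.80434587]
top [[380.6, 0.0, 321.1], [0.0, 380.6, 197.5], [0.0, 0.0, 1.0]] 0.020478835144406512 [[-0.017, -0.991, 0.13, 392.061], [-1.0, 0.015, -0.017, 135.707], [0.015, -0.131, -0.991, 1099.326], [0.0, 0.0, 0.0, 1.0]]
side [[367.0, 0.0, 315.8], [0.0, 367.0, 197.2], [0.0, 0.0, 1.0]] -0.003063564271605886 [[-0.913, -0.182, 0.365, 168.033], [-0.408, 0.45, -0.795, 856.202], [-0.02, -0.874, -0.485, 542.413], [0.0, 0.0, 0.0, 1.0]]
wrist [[294.2, 0.0, 320.2], [0.0, 294.2, 199.4], [0.0, 0.0, 1.0]] -0.01993032577871773 [[0.328, -0.904, -0.274, 258.691], [-0.945, -0.314, -0.094, -517.595], [-0.001, 0.289, -0.957, 373.729], [0.0, 0.0, 0.0, 1.0]]
```

View pics/top0.png

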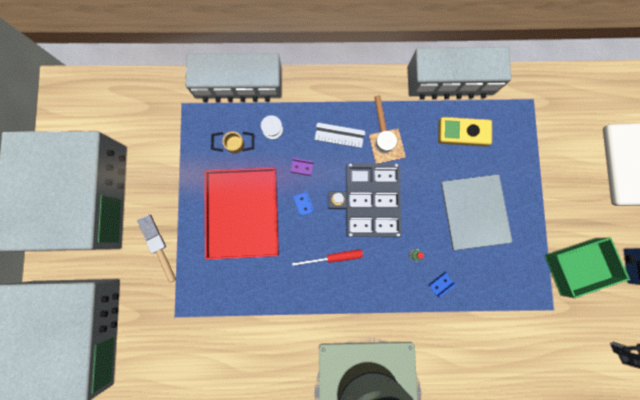

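View pics/side0.png

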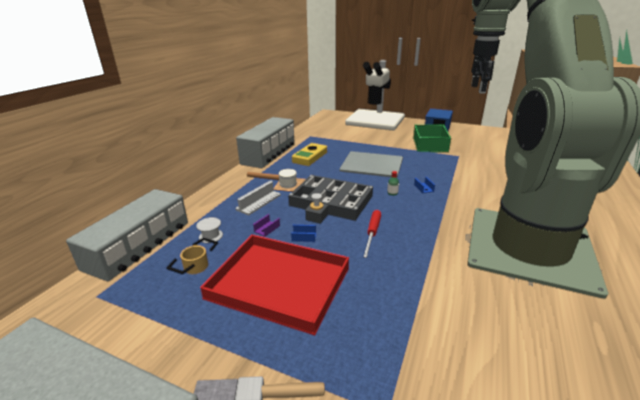

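Top view: die at (373,200) with its pin to the left at (338,199), so the die's +y is about world +y. The cavity at (360,175) looks empty. The mallet is at (387,142) with its handle going up to (379,97), the straightedge at (340,134), the tray at (241,213) and the plate at (477,211). Blue and purple look-alikes lie at (302,167), (304,203) and (441,284). Next I'll write helpers and get rough positions.

```bash
cat > h.py <<'E'
from workcell import env
import cv2,numpy as np
from scipy.optimize import fsolve
def rays(m,uv):
    uv=np.atleast_2d(np.asarray(uv,float));K=m['K']
    d=np.c_[(uv[:,0]-K[0][2])/K[0][0],(uv[:,1]-K[1][2])/K[1][1]]
    s=d.copy()
    for _ in range(20): s=d/(1+m['k1']*(s**2).sum(1,keepdims=True))
    T=np.array(m['pose']);return T[:3,3],np.c_[s,np.ones(len(s))]@T[:3,:3].T
def onplane(m,uv,z):
    o,r=rays(m,uv);return o+r*((z-o[2])/r[:,2:])
def tri(m1,a,m2,b):
    o1,r1=rays(m1,a);o2,r2=rays(m2,b);out=[]
    for p,q in zip(r1,r2):
        t=np.linalg.lstsq(np.c_[p,-q],o2-o1,rcond=None)[0]
        x,y=o1+t[0]*p,o2+t[1]*q;out.append([*((x+y)/2),np.linalg.norm(x-y)])
    return np.array(out)
def proj(m,P):
    T=np.array(m['pose']);c=(np.atleast_2d(P)-T[:3,3])@T[:3,:3];s=c[:,:2]/c[:,2:]
    s=s*(1+m['k1']*(s**2).sum(1,keepdims=True));K=np.array(m['K']);return s*[K[0,0],K[1,1]]+K[:2,2]
def down(yaw): return [180,0,yaw]
def snap(name,file):
    m=env.camera_model(name);p,d=env.snapshot(name);p=np.ascontiguousarray(p[...,::-1])
    cv2.imwrite(f'pics/{file}.png',p);np.savez(f'pics/{file}.npz',d=d,K=m['K'],k1=m['k1'],pose=m['pose']);return m,p,d
def load(file):
    z=np.load(f'pics/{file}.npz');m=dict(K=z['K'],k1=float(z['k1']),pose=z['pose']);return m,cv2.imread(f'pics/{file}.png'),z['d']
def st():
    o=env.get_obs();print('t%.1f'%o['t'],np.round(o['ee_pos'],1),np.round(o['ee_rot'],1),'gap %.1f F'%o['finger_gap'],np.round(o['wrist_force'],1),np.round(o['gripper_force'],1));return o
E
python3 - <<'E'
from h import *
m=env.camera_model("top")
for n,uv,z in[("die",(373,200),36),("pin",(338,199),72),("mallet",(387,142),48),("hend",(379,97),26),("se",(340,134),8),("tray",(241,213),0),("plate",(477,211),12),("cavempty",(360,175),30),("sample",(360,200),36),("pot",(233,142),40),("purple",(302,167),20),("blue",(304,203),20),("flux",(417,255),75),("sd",(345,257),10),("meter",(466,130),32)]:
    print(n,np.round(onplane(m,uv,z)[0]))
for x,y,z,yaw in[(480,0,330,0),(480,0,330,90),(480,-250,330,0),(480,250,330,0),(480,250,330,90),(480,-250,330,90)]:
    q=env.inverse_kinematics([x,y,z],down(yaw));print(x,y,yaw,None if q is None else np.round(q))
E
```

```text
die [522. -29.  36.]
pin [522.  72.  72.]
mallet [687. -72.  48.]
hend [829. -58.  26.]
se [724.  58.   8.]
tray [495. 349.   0.]
plate [ 489. -331.   12.]
cavempty [596.   5.  30.]
sample [523.   8.  36.]
pot [694. 366.  40.]
purple [623. 171.  20.]
blue [519. 166.  20.]
flux [ 368. -135.   75.]
sd [364.  52.  10.]
meter [ 724. -306.   32.]
480 0 0 [ -8.  27.   6.  96.  -3.  56. -90.]
480 0 90 [  8.  28. -20.  96.  11.  58. -15.]
480 -250 0 [ 20.  33.   7.  85.  -4.  63. -62.]
480 250 0 [ -32.   33.    2.   85.   -1.   63. -120.]
480 250 90 [-15.  35. -30.  84.  18.  66. -48.]
480 -250 90 [ 34.  34. -19.  84.  12.  64.  13.]
```

Run:
```python
from h import *
env.movep([600,-120,290],down(0));st();snap('wrist','w1')
env.movep([600,130,290],down(0));st();snap('wrist','w2')
a=cv2.imread('pics/w1.png');b=cv2.imread('pics/w2.png')
cv2.imwrite('pics/w12.png',cv2.resize(np.vstack([a,b]),None,fx=.74,fy=.74,interpolation=cv2.INTER_AREA))
cv2.imwrite('pics/w1b.png',cv2.resize(a,(800,500)))
```

```text
t2.3 [ 599.7 -121.1  290. ] [ 1.8e+02  0.0e+00 -1.0e-01] gap 85.3 F [-0.6 -0.   0.5] 0.0
t3.3 [600.4 128.  290.1] [ 1.799e+02 -0.000e+00 -1.000e-01] gap 85.1 F [-0.9 -0.4  0.5] 0.0
```

View pics/w12.png

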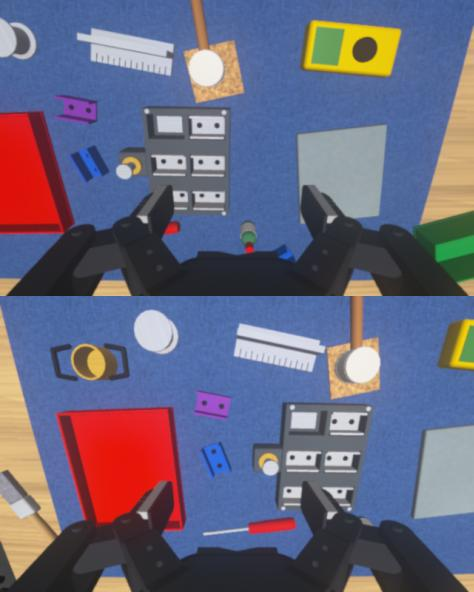

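w12 (top = w1, bottom = w2): the far +y cavity at w1 about (168,125) in the picture shows only a pad, so bracket_2 is absent. The other five cavities hold silver brackets. The blue and purple look-alikes lie loose outside the die. The straightedge's ticked measuring edge faces the robot. The mallet's handle points away from it. Now I'll measure by masks in both views.

```bash
cat >> h.py <<'E'
def cloud(m,d):
    v,u=np.mgrid[0:d.shape[0],0:d.shape[1]];o,r=rays(m,np.c_[u.ravel(),v.ravel()])
    f=np.array(m['pose'])[:3,2];P=o+r*(d.ravel()/1.0)[:,None]  # r has unit z in camera
    P[d.ravel()==0]=np.nan;return P.reshape(*d.shape,3)
def rect(P,mask):
    xy=P[mask][:,:2].astype(np.float32);return cv2.minAreaRect(xy)
def box(P,c,half): return (abs(P[...,0]-c[0])<half[0])&(abs(P[...,1]-c[1])<half[1])
E
python3 - <<'E'
from h import *
for f in('w1','w2'):
    m,p,d=load(f);P=cloud(m,d);hsv=cv2.cvtColor(p,cv2.COLOR_BGR2HSV);H,S,V=[hsv[...,i].astype(int) for i in range(3)];Z=P[...,2]
    def big(mask):
        n,l,s,c=cv2.connectedComponentsWithStats(mask.astype(np.uint8));return l==1+s[1:,4].argmax()
    def rep(n,mk):
        mk=big(mk);r=rect(P,mk);uv=np.argwhere(mk)[:,::-1]
        print(f,n,'c',np.round(r[0],1),'sz',np.round(r[1],1),'ang %.1f'%r[2],'z med %.1f'%np.nanmedian(Z[mk]),'n',mk.sum(),'uv',np.round(uv.mean(0)))
    rep('tabl',box(P,(650,-250),(40,40))&(V>0))
    rep('die',box(P,(522,-25),(135,110))&(abs(Z-36)<4)&(S<110))
    rep('pin',box(P,(522,72),(30,30))&(Z>62))
    rep('head',box(P,(687,-72),(50,50))&(Z>40))
    rep('handle',box(P,(770,-60),(70,30))&(Z>18)&(Z<45))
    rep('cork',box(P,(687,-72),(70,70))&(H<25)&(S>60)&(Z<15))
    rep('rib',box(P,(730,58),(60,110))&(Z>33))
    rep('foot',box(P,(730,58),(60,110))&(Z>4)&(S<60))
    rep('plate',box(P,(489,-331),(120,110))&(Z>7)&(S<70)&(Z<25))
    rep('tray',box(P,(495,349),(140,130))&((H<8)|(H>172))&(S>130))
    rep('purple',box(P,(623,171),(60,60))&(Z>8))
    rep('blue',box(P,(519,166),(60,50))&(Z>8))
E
```

```text
w1 tabl c [ 650. -250.] sz [79.9 80. ] ang 0.0 z med 0.8 n 3531 uv [416. 127.]
w1 die c [526.1 -10. ] sz [190.7 209.3] ang 88.8 z med 36.5 n 9463 uv [253. 217.]
w1 pin c [528.3  72.3] sz [25.8 27. ] ang 63.7 z med 70.9 n 383 uv [168. 231.]
w1 head c [694.2 -70.8] sz [55.6 56. ] ang 88.1 z med 48.0 n 1920 uv [279.  92.]
w1 handle c [757.1 -62. ] sz [76.7 19.5] ang 9.8 z med 33.9 n 1065 uv [270.  33.]
w1 cork c [690.  -79.6] sz [89.6 89.6] ang 11.8 z med 4.2 n 2582 uv [300. 102.]
w1 rib c [730.6  60.4] sz [140.8  10.8] ang 79.0 z med 42.1 n 1194 uv [165.  61.]
w1 foot c [723.7  61.5] sz [141.2  52.6] ang 79.1 z med 8.6 n 5002 uv [175.  69.]
w1 plate c [ 489.9 -327.5] sz [200.4 170.8] ang 6.2 z med 12.4 n 11901 uv [465. 226.]
w1 tray c [497.2 327.9] sz [250.9 170.9] ang 0.7 z med 6.0 n 12830 uv [ 40. 241.]
w1 purple c [610.6 177. ] sz [61.7  5.4] ang 79.2 z med 23.6 n 323 uv [101. 161.]
w1 blue c [515.  186.8] sz [60.5  7.3] ang 19.5 z med 19.6 n 529 uv [108. 226.]
w2 tabl c [ 650.1 -250. ] sz [79.8 79.9] ang 0.0 z med 0.8 n 3305 uv [594. 129.]
w2 die c [526.4 -10.9] sz [190.7 208.6] an
[... 157 characters left out ...]
 ang 16.1 z med 48.0 n 1973 uv [488.  93.]
w2 handle c [747.8 -59.7] sz [29.3 96.5] ang 88.1 z med 33.3 n 1354 uv [480.  40.]
w2 cork c [689.4 -79.3] sz [89.6 90.7] ang 10.9 z med 4.2 n 1917 uv [468. 109.]
w2 rib c [729.9  59.6] sz [140.2  10.8] ang 79.1 z med 42.1 n 1335 uv [379.  61.]
w2 foot c [723.2  60.9] sz [140.2  52.6] ang 78.9 z med 8.7 n 4935 uv [374.  70.]
w2 plate c [ 487.4 -307.1] sz [201.1 132.2] ang 6.9 z med 12.3 n 8839 uv [602. 239.]
w2 tray c [496.1 359.1] sz [249.6 228.5] ang 1.5 z med 5.8 n 19838 uv [163. 222.]
w2 purple c [606.  156.8] sz [29.7 94.5] ang 7.5 z med 349.0 n 27530 uv [206. 354.]
w2 blue c [515.1 187. ] sz [60.1  4.9] ang 20.1 z med 24.2 n 254 uv [280. 226.]
```

View pics/w1b.png

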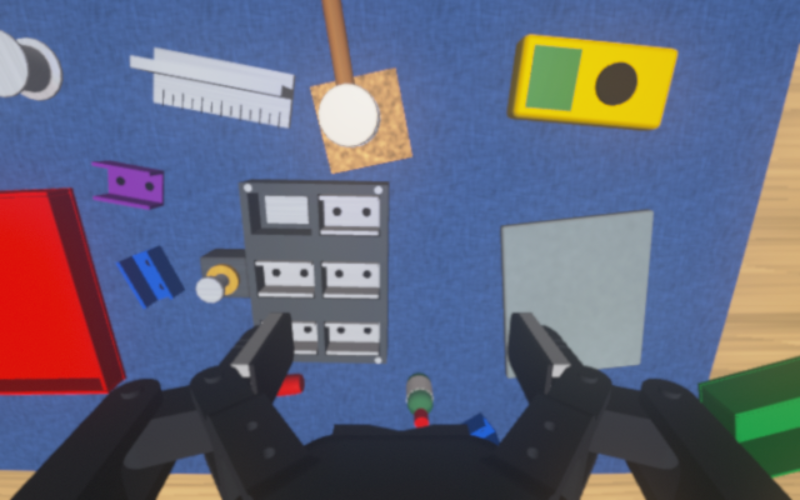

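Everything measured agrees with the stated sizes and heights:

| Thing | Measured |
|---|---|
| Table | z about 0.8 |
| Die top | 36.4 |
| Pin top | 70.9 |
| Mallet head top | 48 |
| Rib top | 42 |
| Plate top | 12.4 |
| Die pose | (526, -29.5), yaw -1.1 |

Next: the handle direction and reach checks.

Run:
```python
from h import *
for f in('w1','w2'):
    m,p,d=load(f);P=cloud(m,d);Z=P[...,2]
    mk=box(P,(775,-60),(47,40))&(Z>31)&(Z<40);q=P[mk]
    if f=='w2':q=q[q[:,1]<-30]
    a=np.polyfit(q[:,0],q[:,1],1);print(f,len(q),np.degrees(np.arctan(a[0])),a[0]*694+a[1],q[:,0].min(),q[:,0].max(),np.percentile(q[:,2],95))
    s=P[box(P,(800,60),(47,60))&(Z>15)];
for a in(44,48,52):
    for y in(6,186):
        for z in(30,60,150):
            c,s=np.cos(np.radians(8)),np.sin(np.radians(8));q=env.inverse_kinematics([694+a*c,-70.2+a*s,z],down(y));print(a,y,z,None if q is None else np.round(q))
for y in(79,-101):
    for z in(40,150): q=env.inverse_kinematics([730,60,z],down(y));print('se',y,z,None if q is None else np.round(q))
```

```text
w1 833 8.267597257532579 -71.43933429711366 728.0475375281044 793.809667941807 35.9630852682685
w2 817 8.010781860537199 -69.19119616169165 728.4236439437252 795.0894326465013 35.99040278814368
44 6 30 [  0.  72.   7.  51.  -8.  57. -77.]
44 6 60 [  0.  70.   7.  50.  -8.  60. -77.]
44 6 150 [  0.  64.   7.  47.  -7.  69. -78.]
44 186 30 [ 21.  84. -77.  50.  77.  84.  68.]
44 186 60 [ 21.  82. -77.  49.  75.  86.  69.]
44 186 150 [ 20.  75. -77.  46.  70.  92.  71.]
48 6 30 [  0.  73.   7.  49.  -8.  58. -77.]
48 6 60 [  0.  71.   7.  49.  -8.  61. -77.]
48 6 150 [  0.  65.   7.  45.  -7.  70. -78.]
48 186 30 [ 20.  84. -77.  48.  77.  85.  69.]
48 186 60 [ 20.  82. -77.  48.  75.  86.  70.]
48 186 150 [ 19.  75. -77.  44.  71.  92.  72.]
52 6 30 [  0.  73.   7.  48.  -8.  59. -77.]
52 6 60 [  0.  71.   7.  48.  -8.  62. -78.]
52 6 150 [  0.  66.   7.  44.  -7.  71. -78.]
52 186 30 [ 20.  84. -77.  47.  77.  85.  70.]
52 186 60 [ 20.  82. -77.  46.  75.  87.  71.]
52 186 150 [ 18.  75. -77.  43.  71.  92.  73.]
se 79 40 [ -3.  70. -12.  53.  13.  57. -26.]
se 79 150 [ -4.  63. -12.  49.  11.  68. -24.]
se -101 40 [ 12.  83. -77.  52.  77.  84. 130.]
se -101 150 [ 11.  74. -77.  49.  70.  91. 133.]
```

Run:
```python
from h import *
a=np.radians(8.1);g=np.array([694+50*np.cos(a),-70.2+50*np.sin(a)])
env.movep([*g,150],down(8.1));env.grip(42,120)
m,p,d=snap('wrist','w3');P=cloud(m,d);Z=P[...,2];mk=box(P,(694,-70),(60,60))&(Z>41)&(Z<55)
print(rect(P,mk),mk.sum())
env.movel([*g,29.5],rate=120);st()
env.grip(0,120);st()
env.movel([*g,130],rate=100);st()
snap('side','s1');m,p,d=snap('wrist','w4')
v=np.hstack([cv2.imread('pics/s1.png')[100:300,150:450],p[:200,170:470]]);cv2.imwrite('pics/v4.png',v)
```

```text
((695.4391479492188, -70.37962341308594), (55.254730224609375, 55.80731201171875), 49.84919357299805) 3192
t6.1 [744.  -63.2  30.4] [ 1.8e+02 -1.0e-01  8.1e+00] gap 42.1 F [-0.5  0.5 -0.1] 0.0
t6.5 [743.9 -63.3  30.3] [ 1.8e+02 -1.0e-01  8.1e+00] gap 14.6 F [-0.4 -0.9  6.1] 116.9
t7.7 [743.2 -63.1 129.1] [-1.8e+02  1.0e-01  8.1e+00] gap 14.4 F [-1.   0.5 -3. ] 117.0
```

View pics/v4.png

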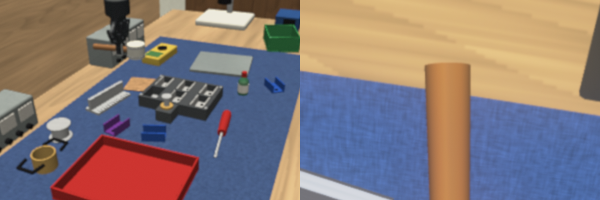

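Run:
```python
from h import *
env.movel([577.6,79.6,130],rate=200)
env.movel([577.6,79.6,103],rate=100);env.pause(.2);f0=st()['wrist_force'][2]
z=103
while z>76:
    z-=2;env.movel([577.6,79.6,z],rate=25)
    o=env.get_obs();f=o['wrist_force'][2]-f0;print(z,round(o['ee_pos'][2],1),round(f,1),round(o['moment'][1],2))
    if f>22 and z<88: break
st()
snap('side','s2')
```

```text
t9.7 [577.9  79.6 103.5] [180.   -0.    8.1] gap 14.6 F [ 0.5 -0.7 -2.6] 117.0
101 101.0 -0.9 -0.16
99 98.9 0.2 -0.15
97 97.1 3.5 -0.33
95 95.1 4.9 -0.58
93 93.0 5.0 -0.59
91 90.9 4.5 -0.59
89 88.9 4.5 -0.59
87 86.9 4.5 -0.67
85 84.9 4.4 -0.63
83 82.9 5.2 -0.64
81 81.0 4.5 -0.59
79 79.4 13.2 -0.53
77 78.0 22.6 -0.31
t12.9 [578.6  79.7  78. ] [ 1.8e+02 -1.0e-01  8.1e+00] gap 14.3 F [ 4.7  0.4 20. ] 119.6
```

Run:
```python
from h import *
env.movel([577.6,79.6,130],rate=100)
env.movel([743.9,-63.3,130],rate=200)
m,p,d=snap('side','s3');P=cloud(m,d);Z=P[...,2];mk=box(P,(694.7,-70.3),(45,45))&(Z>90)&(Z<165);q=P[mk]
hsv=cv2.cvtColor(p,cv2.COLOR_BGR2HSV)[mk];w=q[(hsv[:,1]<60)&(hsv[:,2]>150)];print('head z',len(w),w[:,2].min() if len(w) else 0,w[:,2].max() if len(w) else 0)
mk=box(P,(528,73),(30,30))&(Z>45);print('pin z',np.percentile(Z[mk],[50,95]))
env.movel([743.9,-63.3,36],rate=120);env.pause(.2);f0=st()['wrist_force'][2];z=36
while z>29:
    z-=1;env.movel([743.9,-63.3,z],rate=20);o=env.get_obs();f=o['wrist_force'][2]-f0;print(z,round(o['ee_pos'][2],1),round(f,1))
    if f>3:break
env.grip(42,40);st();env.movel([743.9,-63.3,150],rate=150)
env.movep([640,-20,290],down(0))
m,p,d=snap('wrist','w5');P=cloud(m,d);Z=P[...,2]
for n,c,h,lo,hi in[('head',(694,-70),(60,60),41,60),('pin',(528,73),(25,25),46,80)]:
    mk=box(P,c,h)&(Z>lo)&(Z<hi);r=rect(P,mk);print(n,np.round(r[0],1),np.round(r[1],1),'z %.1f'%np.nanmedian(Z[mk]), np.percentile(Z[mk],[2,98]))
for n,x,y in[('s',0,36),('1',-72,36),('2',72,36),('3',-72,-36),('4',0,-36),('5',72,-36)]:
    t=np.radians(-1.1);c=(525.9+x*np.cos(t)-y*np.sin(t),-29.5+x*np.sin(t)+y*np.cos(t));mk=box(P,c,(25,34));a=mk&(Z>48)&(Z<60)
    print(n,np.round(c,1),a.sum(),(np.round(rect(P,a)[0],1),np.round(rect(P,a)[1],1),round(rect(P,a)[2],1),np.median(Z[a])) if a.sum()>10 else '')
cv2.imwrite('pics/v5.png',p)
```

```text
head z 101 139.13424880418165 147.2144496781184
pin z [509.85695283 530.55789161]
t16.1 [744.2 -63.3  36.7] [ 1.8e+02 -1.0e-01  8.1e+00] gap 14.8 F [ 0.8 -0.4 -3.8] 117.0
35 35.0 1.1
34 33.9 0.3
33 32.9 1.1
32 31.9 0.3
31 31.0 1.5
30 30.4 8.0
t18.0 [743.8 -63.3  29.9] [180.    0.    8.1] gap 41.9 F [ 0.4 -0.6  0.2] 0.0
head [694.6 -70.3] [55.9 56.4] z 48.1 [43.36013295 49.73448994]
pin [533.5  76.2] [15.1 28.3] z 54.2 [48.15725283 56.03546034]
s [526.6   6.5] 413 (array([526.9,   5.4]), array([57.2, 41. ]), 88.5, np.float64(53.90792755733048))
1 [454.6   7.9] 457 (array([454.6,   8.2]), array([59.3, 42.2]), 89.9, np.float64(53.68683555048045))
2 [598.6   5.1] 0 
3 [453.2 -64.1] 375 (array([453.2, -61.3]), array([42.2, 54.5]), 0.5, np.float64(53.809452384901704))
4 [525.2 -65.5] 288 (array([525.4, -65.2]), array([59.8, 41.2]), 88.7, np.float64(53.818382881706725))
5 [597.2 -66.9] 432 (array([597.3, -66.8]), array([60. , 40.9]), 88.8, np.float64(54.02780899349847))
```

View pics/v5.png

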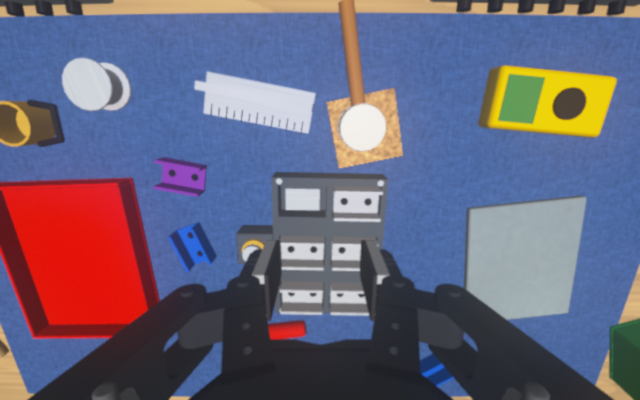

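v5 shows the pin down at about (252,250), measured z 54.2. The five brackets stand raised at z 54, and the mallet is back on its cork at (362,127). Now the sample goes to the plate.

```bash
cat >> h.py <<'E'
def seg(lo,hi,c,half,file=None,sat=None,data=None):
    m,p,d=data or load(file);P=cloud(m,d);mk=box(P,c,half)&(P[...,2]>lo)&(P[...,2]<hi)
    if sat: mk&=cv2.cvtColor(p,cv2.COLOR_BGR2HSV)[...,1]<sat
    r=rect(P,mk);return np.round(r[0],1),np.round(r[1],1),round(r[2],1),round(float(np.median(P[...,2][mk])),1),int(mk.sum())
def pick(x,y,yaw=88.9):
    env.movep([x,y,130],down(yaw));env.grip(60,35);env.movel([x,y,60.5],rate=120);env.grip(0,35);st()
    env.movel([x,y,130],rate=150)
E
python3 - <<'E'
from h import *
print('tray rim',seg(27,42,(495,352),(145,125),'w2'), 'tray w1')
pl=np.array([489.9,-327.5]);a=np.radians(6.2);R=np.array([[np.cos(a),-np.sin(a)],[np.sin(a),np.cos(a)]])
pick(526.8,6.0)
t=pl+R@[-45,0];print(t)
env.movep([*t,130],down(96.2));env.movel([*t,60],rate=120);env.movel([*t,45.8],rate=40);o=st();env.grip(56,35)
env.movel([*t,130],rate=150)
env.movep([560,-290,280],down(0));D=snap('wrist','w6')
print('plate',seg(8,16,(490,-328),(130,115),sat=70,data=D));print('sample',seg(30,45,t,(45,45),data=D))
env.movep([640,0,280],down(0));D=snap('wrist','w7')
print('rib',seg(36,50,(730,60),(60,110),data=D));print('foot',seg(5,50,(730,60),(60,110),sat=60,data=D));st()
E
```

```text
tray rim (array([496.5, 346. ]), array([249.5, 202.1]), 1.4, 33.5, 2584) tray w1
t22.2 [527.1   6.   61. ] [179.9  -0.   88.9] gap 39.0 F [0.6 0.4 2.2] 42.0
[ 445.16320662 -332.35997101]
t25.4 [ 445.1 -332.4   45.6] [-180.    -0.    96.2] gap 39.2 F [-0.9  0.7  0.6] 41.9
plate (array([ 489.6, -328. ]), array([199.9, 169.5]), 6.5, 12.4, 13842)
sample (array([ 445.1, -331.5]), array([41.4, 59.8]), 6.2, 37.5, 484)
rib (array([724. ,  34.8]), array([192.2,  35.8]), 70.6, 42.3, 1304)
foot (array([730.4,  42.1]), array([111.7, 184.1]), 0.0, 8.6, 5070)
t28.9 [639.9  -2.  280.1] [ 1.8e+02 -0.0e+00 -1.0e-01] gap 56.1 F [-0.5 -0.4  0.3] 0.0
```

Run:
```python
from h import *
print('rib',seg(36,50,(730,60),(60,90),file='w7'));print('foot',seg(5,50,(730,60),(60,90),sat=60,file='w7'))
print('head',seg(41,60,(694,-70),(60,35),file='w7'))
```

```text
rib (array([730.8,  60. ]), array([140.6,  10.8]), 79.5, 42.2, 1109)
foot (array([723.7,  61.4]), array([140.6,  52.1]), 79.1, 8.5, 4783)
head (array([693.9, -69.4]), array([56.2, 55.1]), 26.9, 48.1, 1857)
```

Run:
```python
from h import *
env.movep([730.4,60,130],down(79.1));env.grip(30,80);env.movel([730.4,60,36],rate=120);env.grip(0,80);o=st();dz=o['ee_pos'][2]-0.8
env.movel([730.4,60,140],rate=130);st()
a=np.radians(6.2);u=np.array([np.cos(a),np.sin(a)]);c=np.array([445.1,-331.7])
f=lambda s:c+s*u
env.movep([*f(58.5),140],down(96.2));z=12.4+dz
env.movel([*f(58.5),z+8],rate=120);env.movel([*f(58.5),z+.8],rate=25);env.pause(.2);st()
env.movel([*f(51.3),z+.5],rate=15);env.pause(.2);st()
env.movel([*f(51.3),z],rate=10);env.pause(.2);st()
env.grip(22,80);env.movel([*f(51.3),140],rate=120);st()
env.movep([560,-290,270],down(0));D=snap('wrist','w8');p=D[1]
print('sample',seg(30,42,f(0),(30,45),data=D));print('rib',seg(46,60,f(53),(50,90),data=D));print('foot',seg(17,25,f(50),(60,95),sat=70,data=D))
cv2.imwrite('pics/v8.png',cv2.resize(p[120:320,250:550],None,fx=2,fy=2))
```

```text
t31.6 [730.9  60.   37. ] [179.9  -0.   79.1] gap 8.8 F [-1.  -0.   6.1] 79.3
t32.5 [730.   60.  139.1] [-179.9    0.    79.1] gap 8.6 F [-0.7 -0.4 -3.2] 78.0
t35.7 [ 503.3 -325.4   49.5] [180.    0.   96.2] gap 8.6 F [ 0.   0.1 -2.5] 78.2
t36.5 [ 496.2 -326.1   49.1] [180.   -0.   96.2] gap 8.9 F [-0.4 -0.2 -2.6] 78.1
t37.0 [ 496.1 -326.2   49. ] [180.    0.   96.2] gap 8.5 F [-1.6  2.   6.4] 79.3
t38.1 [ 495.8 -326.   139.3] [-180.    -0.    96.2] gap 21.8 F [ 0.1 -0.   0.2] 0.0
sample (array([ 443.2, -331.7]), array([40.7, 59.7]), 5.9, 37.4, 217)
rib (array([ 496.1, -326.5]), array([ 11.3, 140.7]), 6.2, 54.1, 1158)
foot (array([ 476.5, -328.5]), array([ 78.8, 140.2]), 5.9, 20.5, 2245)
```

View pics/v8.png

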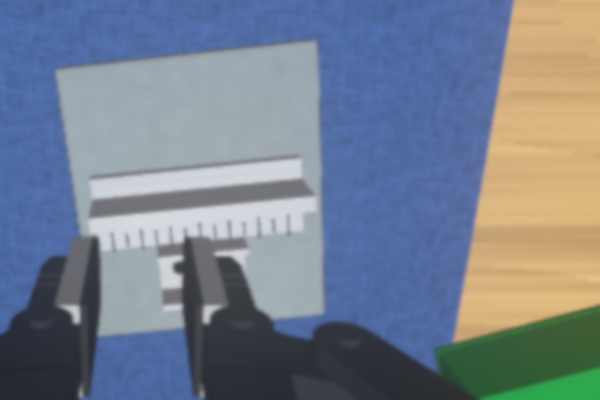

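v8 shows the sample at about (205,270) with its side touching the ticked edge at about (205,242), near the middle of the straightedge. The computed gap is about 0.15 mm. Now the other four brackets go to the tray.

Run:
```python
from h import *
T=np.array([496.5,346])
for b,t in[((454.6,7.9),(-60,45)),((453.2,-64.1),(60,45)),((525.3,-65.3),(-60,-45)),((597.2,-66.9),(60,-45))]:
    pick(*b);g=T+t
    if env.get_obs()['finger_gap']<36: print('missed',b);break
    env.movep([*g,130],down(91));env.movel([*g,55],rate=130);env.movel([*g,39.3],rate=50);st();env.grip(56,35);env.movel([*g,130],rate=170)
env.movep([560,200,300],down(0));D=snap('wrist','w9')
for t in[(-60,45),(60,45),(-60,-45),(60,-45)]: print(seg(20,45,T+t,(30,40),sat=70,data=D))
env.movep([600,-150,300],down(0));E=snap('wrist','w10')
print('head',seg(41,60,(694,-70),(60,35),data=E),'cork',seg(2,15,(690,-80),(60,60),data=E)[0]);print('rib',seg(46,60,(496,-326),(50,90),data=E));print('sample',seg(30,42,(443,-331.7),(30,45),data=E));st()
cv2.imwrite('pics/v10.png',cv2.resize(np.vstack([D[1],E[1]]),None,fx=.74,fy=.74,interpolation=cv2.INTER_AREA))
```

```text
t42.3 [454.9   7.9  60.9] [179.9  -0.   88.9] gap 38.7 F [ 0.  -0.5  3.5] 41.0
t45.5 [436.4 390.9  38.9] [-180.    0.   91.] gap 39.0 F [-0.1  0.  -1.1] 41.2
t49.4 [453.5 -64.2  61. ] [179.9   0.   88.9] gap 39.1 F [0.4 0.7 2.5] 41.4
t52.9 [556.4 391.   39. ] [-180.    0.   91.] gap 39.2 F [0.6 0.2 0.4] 41.8
t56.9 [525.6 -65.4  61. ] [179.9   0.   88.9] gap 39.0 F [-0.5 -0.8  3.5] 41.5
t60.1 [436.5 301.   39. ] [180.   0.  91.] gap 38.9 F [-0.2 -0.5 -0.7] 42.4
t63.8 [597.6 -66.9  61.1] [179.9   0.   88.9] gap 39.0 F [0.3 0.1 4.1] 41.1
t67.0 [556.9 301.2  39.3] [179.9  -0.   91. ] gap 38.9 F [0.3 0.3 5.3] 43.0
(array([436.7, 390.9]), array([40.8, 59.4]), 0.3, 29.8, 477)
(array([556.9, 391.1]), array([40.1, 59.7]), 0.7, 30.7, 398)
(array([438. , 300.9]), array([58.9, 39.9]), 88.8, 29.9, 277)
(array([556.9, 301.1]), array([40. , 60.3]), 0.6, 30.9, 396)
head (array([686.9, -51.9]), array([54.7, 33.6]), 0.4, 48.0, 1153) cork [689.9 -80.1]
rib (array([ 495.7, -325.9]), array([ 12. , 139.1]), 6.2, 54.2, 957)
sample (array([ 442.7, -331.5]), array([41. , 61.3]), 6.1, 37.2, 406)
t70.5 [ 600.4 -148.4  300. ] [-1.8e+02 -0.0e+00  1.0e-01] gap 56.3 F [ 0.5  0.7 -0.1] 0.0
```

View pics/v10.png

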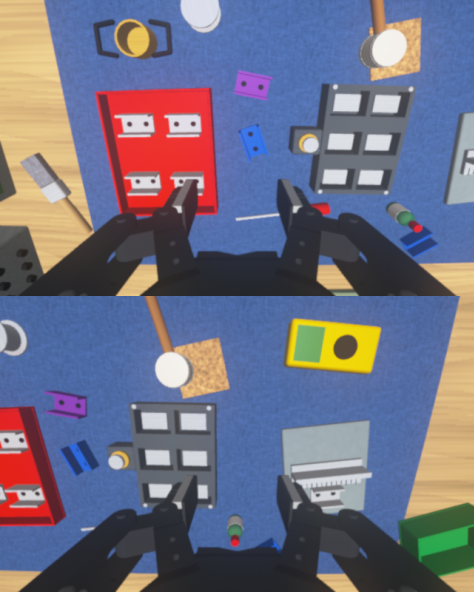

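v10: all four brackets stand in the tray, the die is empty, and the sample and straightedge are still flush. The mallet, however, has been knocked toward the tray and its head overhangs the cork (bottom picture, (172,370)). I'll measure it and put it back.

Run:
```python
from h import *
env.movep([640,-40,280],down(0));D=snap('wrist','w11');P=cloud(D[0],D[2]);Z=P[...,2]
h=seg(41,60,(690,-45),(60,60),data=D);print(h)
mk=box(P,(775,-30),(45,55))&(Z>31)&(Z<40);q=P[mk];a=np.polyfit(q[:,0],q[:,1],1);th=np.degrees(np.arctan(a[0]));print(th,a[0]*h[0][0]+a[1],len(q))
c=np.array(h[0],float);ok=abs(h[1][0]-56)<3 and abs(h[1][1]-56)<3 and abs(a[0]*c[0]+a[1]-c[1])<4
if ok:
    r=lambda t:np.array([np.cos(np.radians(t)),np.sin(np.radians(t))])
    g=c+50*r(th);g2=np.array([694.4,-70.3])+50*r(8.1)
    env.movep([*g,150],down(th));env.grip(42,100);env.movel([*g,29.5],rate=120);env.grip(0,100);o=st();z0=o['ee_pos'][2]
    env.movel([*g,80],rate=100);env.movep([*g2,80],down(8.1));env.movel([*g2,38],rate=100);env.pause(.2);f0=env.get_obs()['wrist_force'][2];z=35
    while z>28:
        z-=1;env.movel([*g2,z],rate=20);f=env.get_obs()['wrist_force'][2]-f0
        if f>3:break
    print(z,f);env.grip(42,40);env.movel([*g2,150],rate=150)
    env.movep([640,-20,280],down(0));D=snap('wrist','w12');P=cloud(D[0],D[2]);Z=P[...,2]
    print('head',seg(41,60,(694,-70),(60,60),data=D));mk=box(P,(775,-60),(45,45))&(Z>31)&(Z<40);q=P[mk];print(np.degrees(np.arctan(np.polyfit(q[:,0],q[:,1],1)[0])))
    cv2.imwrite('pics/v12.png',D[1])
```

```text
(array([686.5, -40.3]), array([56.2, 55. ]), 0.1, 48.2, 1825)
15.832118052964065 -40.61873848635463 1162
t73.6 [735.  -26.7  30.2] [ 1.80e+02 -1.00e-01  1.58e+01] gap 15.0 F [ 0.1 -1.   6.5] 97.4
30 6.249521259233774
head (array([694.6, -69.5]), array([55.8, 56.6]), 47.0, 48.1, 1878)
9.135379941658703
```

Run:
```python
from h import *
env.movep([560,-290,270],down(0));D=snap('wrist','w13')
print('sample',seg(30,42,(443,-331.7),(30,45),data=D));print('rib',seg(46,60,(496,-326),(50,90),data=D));print('head',seg(41,60,(694,-70),(60,60),data=D))
env.movej([68.428,40.479,-1.581,85.061,1.261,54.483,-4.326])
m,p,d=snap('top','top1');st()
v=np.vstack([cv2.imread('pics/top0.png')[80:320,120:560],p[80:320,120:560]]);cv2.imwrite('pics/v13.png',v)
```

```text
sample (array([ 442. , -322.2]), array([41.3, 40.4]), 6.3, 37.5, 329)
rib (array([ 496.2, -326.5]), array([ 11.4, 139.9]), 6.2, 54.2, 1143)
head (array([694.2, -71.1]), array([55. , 55.3]), 8.5, 48.0, 2389)
t81.6 [ 190.1 -542.7  253.2] [-180.    -0.    19.3] gap 41.6 F [ 0.3 -0.6  0.1] 0.0
```

View pics/v13.png

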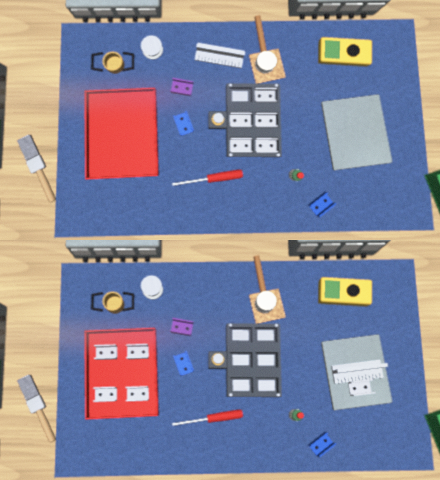

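v13 (top = before, bottom = after): four brackets are in the tray, the die is empty and the mallet is on its cork at (266,300). The sample is against the straightedge at (360,385), and the bystanders have not moved. Handing in.

```bash
python3 -c "
from workcell import env
print(env.sign_off())"
```

```text
the job is handed in; nothing more can be done
None
```

The job is handed in at about 82 s: the mallet drove the pin fully down, the sample is on the plate flush with the straightedge (about 0.15 mm gap), the other four brackets (bracket_2 was absent) are open side up in the tray, and the mallet, knocked aside mid-run, is back standing on its cork pad.

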